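Unfold the clamp crank and wind the parts pallet tight

ROBOT

A 6-joint arm with a two-finger parallel gripper is mounted at the origin on the work surface. World frame = base frame: x ahead of the robot, y to its left, z up, the work surface at z = 0. Lengths are in mm, angles in rad, forces in N, time in s.
With the tool pointing down it reaches from about 375 to 975 mm from the base axis. Payload 3.8 kg.
Tool frame: the origin (TCP) lies on the centre line of the jaws, within the pads' length; the fingertips stand 17 mm ahead of it and the grasp point (between the pads) lies 2 mm behind it; z points along the fingers, y is the line along which they close (so a half turn about z gives the same grasp; the last joint's range is limited). The gripper opens to 85 mm and grips with 20 to 120 N. Pads are 22 mm wide; open, the fingers measure 114 mm over their backs; the gripper's body (76 mm by 85 mm) begins 54 mm behind the grasp point. The pads swing forward as they close: fully open they stand 13 mm farther back than shut.
Start: joints at [1.215, 0.264, 1.604, -0, 1.274, -0.037], TCP at [211.561, 640.984, 223.38] pointing down, gripper open.
Joint ranges: [-2.63, 2.63], [-0.94, 2.18], [0.31, 2.57], [-1.31, 4.45], [0, 2.66], [-2.55, 2.55]. Speed limits (rad/s): [2.57, 2.57, 3.14, 3.14, 3.14, 3.14].

INTERFACE

Orientations are given as a unit quaternion [x, y, z, w].
In Python, from cell import * gives the robot as it stands.
- The arm moves only by the tool arm_command, never from a script. Its argument "deltas" is a list of rows, each a list of 3 entries, a list of its own where there are three numbers: the shift along the tool's x, y, z in units of 30 mm (1.0 is 30 mm), then the turn, a rotation vector about the tool's x, y, z in degrees, then the opening, from 0 (shut) to 1 (fully open). In form: [[[x, y, z], [wx, wy, wz], fingers], ...]. A call has 1 to 12 rows; each row shifts and turns the commanded pose from where the row before left it, along the tool's axes as they then stand; what a row does not reach is not made up. A row lasts 1/12 s, in which the tool goes at most 41.7 mm and 7.16 degrees, less where a joint would pass 70% of its speed; a pose out of reach is approached as far as the arm can. A call is refused whole if a number of a shift passes 1 or a number of a turn 7.16, either way. A call with a gripper value outside its range is refused whole. The fingers move at their own pace and stop on an object; "squeeze" is the grip in N (left out, the last holds). Time passes only in rows, so rows that do not move let the fingers close. It gives the time, the measured TCP pose, the force, the opening and the grip force at its end, in the units of the state.
- state(): the state, without advancing time (a new reading comes with each control period).
- get_image(name): name is "scene" or "top"; returns a dict with "pixels" (384x512x3 uint8, red, green, blue), "vertical_fov" (degrees; the focal length in pixels is half the picture's height over the tangent of half this angle, whatever the lens; pixels are square), "cx", "cy" (the principal point, pixels), "cam_to_world" (4x4, takes a point from camera to world coordinates). Camera axes: x right, y up, looking along -z (the intrinsics and any distortion apply to the point x, -y, -z); pixel columns grow to the right and rows downward; lengths in mm; the calibration is good to about 2 mm. A picture is of the moment at which its call begins. There is no depth.
- job_done(): hands the job in; it is judged then, once.
The state is a dict: "time": time; "joint_pos": joint angles; "qvel": joint speeds; "tau": joint torques, N m; "tool_pos": TCP position; "orientation": TCP orientation; "wrist_force": force on the tool from outside, world axes, zero at the start; "torque": the same for the moment, N m; "width": finger opening in mm; "grip_force": force on a finger pad.
Only numpy, scipy, OpenCV 4.12 (cv2) and the standard library are available. Lean on these libraries where they do the work, as an engineer would, in place of code of your own. Each camera call takes 0.05 s, during which the arm holds its last target. There are 200 camera calls.

TASK

Swing the red folding crank handle fully up to its upright working position before turning the crank, then wind the crank clockwise (seen from above) until the jaw has pushed the parts pallet square against the spring-backed stop and nips it with about 15 N: firm, never over-tightened. Move the pallet and jaw only with the crank, leave the handle standing upright, let go, and leave the loupe, jar and blue tray where they are.

Things in the scene. Friction and masses are not known exactly. Their poses are not given: they have to be found in the camera images.
- fixture: grey clamp bed bolted to the bench, 150 x 400 x 20 mm. Origin on the bench under the crank axis; the bed runs from 70 mm behind the origin to 330 mm along the fixture's own +y, the direction in which the jaw closes. Upper face at z = 20 mm.
- crank_axis (a point): point on the vertical crank axis, level with the handle's hinge, 114 mm above the bench. The crank arm is a dark steel bar 12 mm wide, 92 to 102 mm above the bench, running from the axis to handle_pivot. Below it stands a round grey gearbox 72 mm across, its top (52 mm across) 86 mm above the bench.
- handle_pivot (a point): centre of the handle's hinge at the end of the crank arm, 70 mm from the crank axis, 114 mm above the bench; the hinge pin is horizontal, square to the arm. Steel cheeks 18 mm wide stand either side of it.
- handle_end (a point): centre of the free end of the red handle, 72 mm from its hinge. A red round sleeve 18 mm across covers it from 16 to 70 mm from the hinge and spins freely about its length, so the hand need not turn while cranking. Folded, the handle lies back along the arm over the crank axis, 3 mm above the arm.
- handle (a joint): fold angle of the handle: 0 = lying flat along the arm (starts between 0 and 0.35), 1.571 = upright at its firm stop (working position). A stiff hinge: about 2.5 N at 48 mm from the hinge moves it, and it stays where it is left.
- crank (a joint): turn of the crank, rad: 0 at the start, growing clockwise seen from above, end of travel 2.9. The jaw advances 20 mm per rad. Turning it freely takes about 7 N on the handle along its circle (0.5 N m of friction, which also holds the clamp once let go). 1.1 to 2.0 rad brings the pallet to the stop; from there the load grows.
- jaw: blue moving jaw 100 x 20 x 26 mm with a black rubber face; origin at the middle of the lower edge of that face, at the start 85 mm along the fixture's +y. Each 10 N with which it presses the pallet on the stop adds 2 to 3 N at the crank handle and takes about 0.1 rad of crank; above about 25 N it slips back when the handle is let go.
- pallet: aluminium pallet 90 mm (its x) by 100 mm (its y, along the bed) by 24 mm, full of white ceramic parts, loose and a little skewed on the bed between jaw and stop; origin at the centre of its underside; about 0.35 kg. The steel stop beyond it is spring-backed (5 N/mm); its face stands 122 to 140 mm from the jaw's at the start: where exactly is not measured.
- loupe: bystander: black eye loupe, 42 mm across, 37 mm tall; origin at the centre of its underside
- jar: bystander: jar with a blue cap, 52 mm across, 60 mm tall; origin at the centre of its underside
- tray: bystander: open blue plastic tray 100 x 75 x 30 mm; origin at the centre of its underside
Not all that is in view belongs to the job. Leave any black look-alike of the pallet alone.

How it is judged:
By the outcome, as a careful person would: the job done as asked, in the order asked, and still so for the second after the job is handed in, with the robot touching nothing.
It also fails if it takes over 72 s, if anything falls off the work surface, if the arm or the gripper's body presses on something with over 40 N, if the wrist force passes 120 N, or if a joint passes its speed limit or range.

## Working session

There is one attempt and no reset: what is moved stays moved. The work goes in short steps, Python scripts to look and compute and a tool call to move; the robot and the scene stay as the last step left them, time stands still between calls to the robot, and variables do not carry over. Pictures are saved under pics/ and viewed, at most 13 in all, crops included, and the job is handed in when it is done.

Besides the shell and the picture viewer there is one more tool, called after "Request:" as name(argument=value, ...), one argument or row to a line, values as JSON. arm_command: Moves the arm, as the interface text tells. Its arguments: {"type":"object","properties":{"deltas":{"type":"array"},"squeeze":{"type":"number"}},"required":["deltas"]}

```bash
ls; mkdir -p pics; python3 - <<'E'
from cell import *
import cv2
for n in("scene","top"):
    g=get_image(n); cv2.imwrite(f"pics/{n}0.png",g["pixels"][:,:,::-1]); print(n,g["vertical_fov"],g["cx"],g["cy"],g["cam_to_world"],[k for k in g])
print(state())
E
```

```text
pics
scene 50.435572396656084 255.3831650535472 186.56519806896327 [[ 6.79207575e-01 -4.42508858e-01  5.85545029e-01  1.18422939e+03]
 [ 7.33667412e-01  3.87361725e-01 -5.58285790e-01 -5.30406729e+02]
 [ 2.02286747e-02  8.08787243e-01  5.87753346e-01  6.86051578e+02]
 [ 0.00000000e+00  0.00000000e+00  0.00000000e+00  1.00000000e+00]] ['pixels', 'vertical_fov', 'cx', 'cy', 'cam_to_world']
top 53.59710330296892 253.101309193378 202.90525150962463 [[-2.14319807e-02  9.94567874e-01 -1.01859777e-01  4.80839326e+02]
 [-9.99769554e-01 -2.14456101e-02  9.61389728e-04  6.99819498e+01]
 [-1.22827774e-03  1.01856909e-01  9.94798302e-01  1.09546697e+03]
 [ 0.00000000e+00  0.00000000e+00  0.00000000e+00  1.00000000e+00]] ['pixels', 'vertical_fov', 'cx', 'cy', 'cam_to_world']
{'time': 0.1, 'joint_pos': array([ 1.21508636e+00,  2.64702162e-01,  1.60526095e+00,  1.46609040e-05,
        1.27371377e+00, -3.69279358e-02]), 'qvel': array([ 0.00137181, -0.00352986, -0.00245218,  0.00015847, -0.00087999,
        0.00090282]), 'tau': array([-3.49401271e-04, -5.16701353e+01, -3.68590665e+01, -1.35781047e-04,
        6.17129277e-03, -1.03046335e-05]), 'tool_pos': array([211.3254495 , 640.33746392, 222.15744783]), 'orientation': array([ 1.58719012e-01,  9.87323244e-01, -1.02073028e-03, -2.10147752e-04]), 'wrist_force': array([ 0.02167219, -0.24590864, -0.08186687]), 'torque': array([-0.07821819,  0.02512975,  0.03859802]), 'grip_force': 0.0, 'width': 85.57701442480791}
```

View pics/scene0.png

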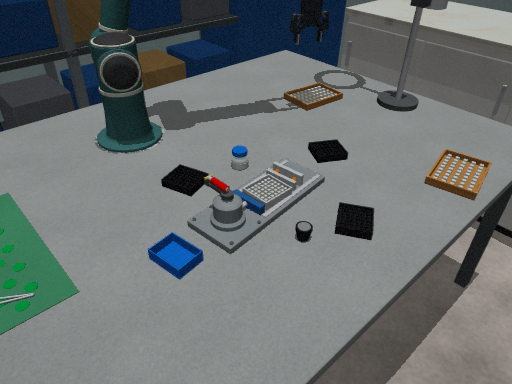

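View pics/top0.png

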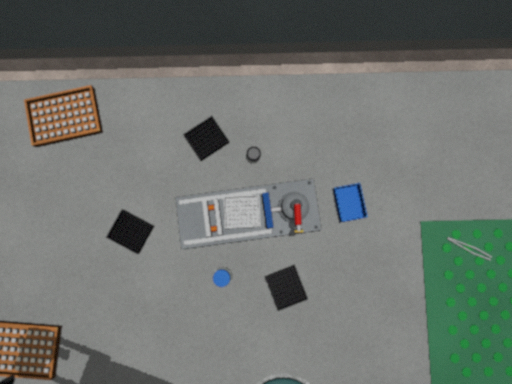

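Scene view: crank gearbox near (228,208), red handle near (217,184). In the top view: gearbox (295,207), handle (297,215) with brass hinge end near (297,232), bed spanning (177–320, 180–248), jaw at x≈267, stop at x≈212. Next I'll enlarge and measure.

```bash
cat > h.py <<'E'
from cell import *
import cv2, numpy as np
def ray(g,u,v):
    H=g["pixels"].shape[0]; f=H/2/np.tan(np.radians(g["vertical_fov"])/2)
    M=np.array(g["cam_to_world"]); d=M[:3,:3]@np.array([(u-g["cx"])/f,-(v-g["cy"])/f,-1]); return M[:3,3],d/np.linalg.norm(d)
def onz(g,u,v,z):
    o,d=ray(g,u,v); return o+d*(z-o[2])/d[2]
def proj(g,p):
    H=g["pixels"].shape[0]; f=H/2/np.tan(np.radians(g["vertical_fov"])/2)
    M=np.array(g["cam_to_world"]); c=M[:3,:3].T@(np.array(p)-M[:3,3]); return g["cx"]+f*c[0]/-c[2], g["cy"]-f*c[1]/-c[2]
def tri(g1,p1,g2,p2):
    o1,d1=ray(g1,*p1);o2,d2=ray(g2,*p2)
    s=np.linalg.lstsq(np.c_[d1,-d2],o2-o1,rcond=None)[0]
    a,b=o1+s[0]*d1,o2+s[1]*d2; return (a+b)/2,np.linalg.norm(a-b)
def red(g,box=None):
    hsv=cv2.cvtColor(g["pixels"],cv2.COLOR_RGB2HSV); m=((hsv[...,0]<6)|(hsv[...,0]>174))&(hsv[...,1]>170)&(hsv[...,2]>80)
    m=m.astype(np.uint8); n,l,s,c=cv2.connectedComponentsWithStats(m); i=1+np.argmax(s[1:,4]); ys,xs=np.where(l==i)
    P=np.c_[xs,ys].astype(float); return cv2.minAreaRect(P.astype(np.float32)),len(P),P
def crop(g,box,name,k):
    x0,y0,x1,y1=box; cv2.imwrite("pics/"+name,cv2.resize(g["pixels"][y0:y1,x0:x1,::-1],None,fx=k,fy=k,interpolation=cv2.INTER_CUBIC))
E
python3 - <<'E'
from h import *
s=get_image("scene");t=get_image("top")
a=s["pixels"][140:260,160:340];b=t["pixels"][170:255,170:330]
A=cv2.resize(a,(780,520),interpolation=3)
crop(s,(180,150,340,260),"c1.png",5); crop(t,(170,170,330,255),"c2.png",5)
print(red(s)[:2],red(t)[:2])
for z,uv in((20,(177,199)),(20,(183,248)),(20,(321,230)),(20,(314,180)),(86,(295,205)),(114,(297,232))): print(uv,onz(t,*uv,z).round(1))
E
```

```text
(((218.84613037109375, 183.7307586669922), (18.85980796813965, 6.37905216217041), 33.6900634765625), 117) (((297.1802062988281, 214.02284240722656), (18.31049156188965, 5.628517150878906), 85.91438293457031), 109)
(177, 199) [606.8 285.4  20. ]
(183, 248) [467.8 268.7  20. ]
(321, 230) [ 510. -121.   20.]
(314, 180) [ 653.1 -106.7   20. ]
(295, 205) [576.2 -42.6  86. ]
(297, 232) [503.6 -42.4 114. ]
```

View pics/c1.png

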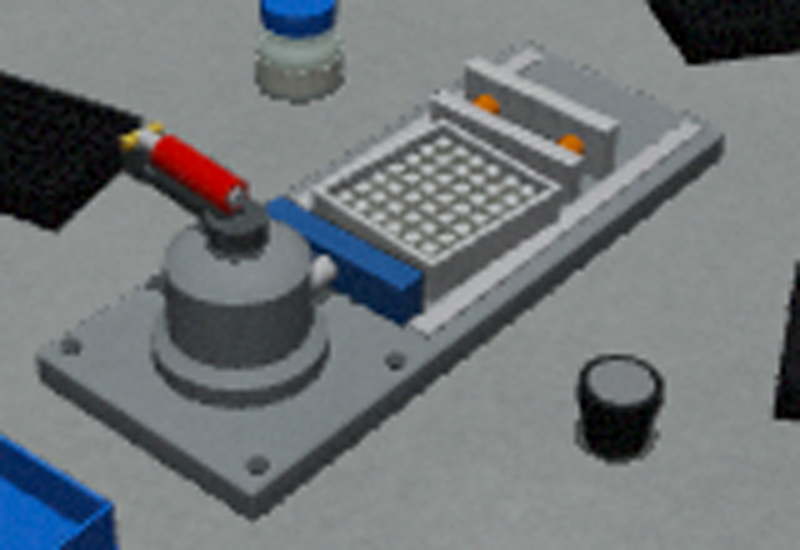

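View pics/c2.png

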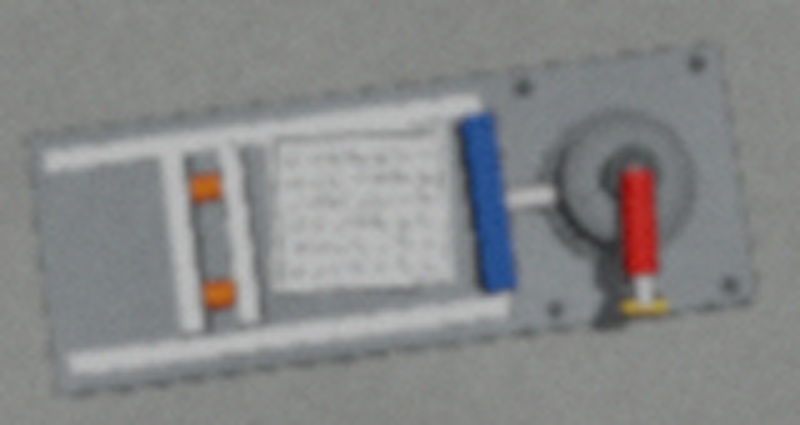

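c1/c2: handle is folded, with the brass hinge near scene (208,177) / top (298.6,231) and the free end near scene (228.5,189) / top (297,203). The pallet is slightly skewed with a gap to the stop. Triangulating.

```bash
python3 - <<'E'
from h import *
s=get_image("scene");t=get_image("top")
def brass(g,box):
    x0,y0,x1,y1=box; h=cv2.cvtColor(g["pixels"],cv2.COLOR_RGB2HSV)[y0:y1,x0:x1]
    m=(h[...,0]>18)&(h[...,0]<35)&(h[...,1]>120)&(h[...,2]>90); y,x=np.where(m); return x.mean()+x0,y.mean()+y0,len(x)
bs,bt=brass(s,(195,165,225,190)),brass(t,(285,220,312,240)); print(bs,bt)
print("hinge",tri(s,bs[:2],t,bt[:2]))
rs,rt=red(s),red(t)
print("sleeve mid",tri(s,rs[2].mean(0),t,rt[2].mean(0)), rs[2].mean(0),rt[2].mean(0))
def ends(P,ref):
    c=P.mean(0);d=np.linalg.svd(P-c)[2][0]; d*=np.sign(d@(c-ref)); q=(P-c)@d; return c+d*(q.max()+.5), c+d*(q.min()-.5)
es,et=ends(rs[2],np.array(bs[:2])),ends(rt[2],np.array(bt[:2])); print(es,et)
print("outer",tri(s,es[0],t,et[0]));print("inner",tri(s,es[1],t,et[1]))
# blue jaw, orange springs
for n,g in(("s",s),("t",t)):
    h=cv2.cvtColor(g["pixels"],cv2.COLOR_RGB2HSV)
    for nm,m in(("blue",(h[...,0]>100)&(h[...,0]<125)&(h[...,1]>150)&(h[...,2]>60)),("or",(h[...,0]>7)&(h[...,0]<18)&(h[...,1]>170)&(h[...,2]>120))):
        N,l,st,c=cv2.connectedComponentsWithStats(m.astype(np.uint8))
        print(n,nm,[(c[i].round(1),st[i,4]) for i in range(1,N) if st[i,4]>8 and 170<c[i][0]<380 and 140<c[i][1]<280])
E
```

```text
(np.float64(206.63636363636363), np.float64(176.9090909090909), 11) (np.float64(297.4), np.float64(231.2), 10)
hinge (array([504.20374098, -45.71410314, 111.22981818]), np.float64(4.883210851013396))
sleeve mid (array([548.67367022, -45.14436303, 114.74096212]), np.float64(2.6179899127003905)) [218.51282051 183.58119658] [297.12389381 214.18584071]
(array([226.88810785, 189.00376646]), array([210.46096626, 178.36803307])) (array([296.43524759, 204.39778608]), array([297.84053097, 224.37174397]))
outer (array([575.33538173, -43.24634394, 112.44926216]), np.float64(0.523720751925903))
inner (array([521.52668309, -46.86356163, 116.47629102]), np.float64(5.001348953145352))
s blue [(array([239., 151.]), np.int32(145)), (array([250.7, 202.1]), np.int32(267)), (array([175.3, 254.8]), np.int32(1513))]
s or [(array([276.9, 170.2]), np.int32(10)), (array([294. , 178.4]), np.int32(11))]
t blue [(array([349.5, 202.3]), np.int32(889)), (array([267. , 210.2]), np.int32(181)), (array([221.2, 277.7]), np.int32(195))]
t or [(array([210.4, 207.3]), np.int32(14)), (array([213.5, 228.5]), np.int32(16))]
```

Request:
arm_command(
  deltas=[
    [[0,0,0],[0,0,-6.7],0.6],
    [[0,0,0],[0,0,-6.7],0.6],
    [[0,0,0],[0,0,-6.7],0.6],
    [[-0.45,-0.968,0],[0,0,0],0.6],
    [[-0.45,-0.968,0],[0,0,0],0.6],
    [[-0.45,-0.968,0],[0,0,0],0.6],
    [[-0.45,-0.968,0],[0,0,0],0.6],
    [[-0.45,-0.968,0],[0,0,0],0.6],
    [[-0.45,-0.968,0],[0,0,0],0.6],
    [[-0.45,-0.968,0],[0,0,0],0.6],
    [[-0.45,-0.968,0],[0,0,0],0.6],
    [[-0.45,-0.968,0],[0,0,0],0.6],
  ],
  squeeze=25,
)

```text
time: 1.3
tool_pos: [341.8, 382.2, 223.5]
orientation: [-0.016, 1.0, 0.0, 0.0]
wrist_force: [1.9, -0.0, -0.5]
width: 51.0
grip_force: 0.0
```

Request:
arm_command(
  deltas=[
    [[-0.45,-0.968,0],[0,0,0],0.6],
    [[-0.45,-0.968,0],[0,0,0],0.6],
    [[-0.45,-0.968,0],[0,0,0],0.6],
    [[-0.45,-0.968,0],[0,0,0],0.6],
    [[-0.45,-0.968,0],[0,0,0],0.6],
    [[-0.45,-0.968,0],[0,0,0],0.6],
    [[-0.45,-0.968,0],[0,0,0],0.6],
    [[-0.45,-0.968,0],[0,0,0],0.6],
    [[-0.45,-0.968,0],[0,0,0],0.6],
    [[-0.45,-0.968,0],[0,0,0],0.6],
    [[-0.45,-0.968,0],[0,0,0],0.6],
    [[-0.45,-0.968,0],[0,0,0],0.6],
  ],
)

```text
time: 2.3
tool_pos: [514.9, 39.0, 223.6]
orientation: [-0.016, 1.0, 0.0, 0.0]
wrist_force: [0.3, 0.5, 0.5]
width: 51.4
grip_force: 0.0
```

Request:
arm_command(
  deltas=[
    [[-0.45,-0.968,0],[0,0,0],0.6],
    [[-0.45,-0.968,0],[0,0,0],0.6],
    [[0,0,0],[0,0,0],0.6],
    [[0,0,0],[0,0,0],0.6],
    [[0,0,0],[0,0,0],0.6],
  ],
)

```text
time: 2.72
tool_pos: [542.9, -16.5, 223.2]
orientation: [-0.016, 1.0, 0.0, -0.0]
wrist_force: [-0.5, 0.5, -0.4]
width: 51.3
grip_force: 0.0
```

Request:
arm_command(
  deltas=[
    [[-0.27,-0.467,0.4],[0,0,0],0.5],
    [[-0.27,-0.467,0.6],[0,0,0],0.5],
    [[0,0,0.7],[0,0,0],0.5],
    [[0,0,0.5],[0,0,0],0.5],
    [[0,0,0],[0,0,0],0.5],
    [[0,0,0],[0,0,0],0.5],
    [[0,0,0],[0,0,0],0.5],
  ],
)

```text
time: 3.3
tool_pos: [560.7, -43.2, 158.5]
orientation: [-0.017, 1.0, -0.0, 0.001]
wrist_force: [0.6, -0.3, 0.4]
width: 42.4
grip_force: 0.0
```

```bash
python3 - <<'E'
from h import *
g=get_image("scene");crop(g,(180,140,280,215),"c3.png",8)
t=get_image("top")
r=red(g);print(r[:2]);r=red(t);print(r[:2])
tp=state()["tool_pos"];print(tp,proj(g,tp),proj(g,tp+[0,0,-17]),proj(g,[505,-45,114]),proj(g,[575,-43,114]))
E
```

```text
(((218.8461456298828, 183.73077392578125), (18.859806060791016, 6.37905216217041), 33.690067291259766), 118)
(((300.0, 221.5), (3.0, 0.0), -90.0), 4)
[561.37792901 -43.61551356 159.16777505] (np.float64(222.39358758775063), np.float64(170.17196898337713)) (np.float64(222.59170094914623), np.float64(176.20589700522856)) (np.float64(208.0059094499742), np.float64(176.04774059283153)) (np.float64(226.75353789820957), np.float64(188.37154980918913))
```

View pics/c3.png

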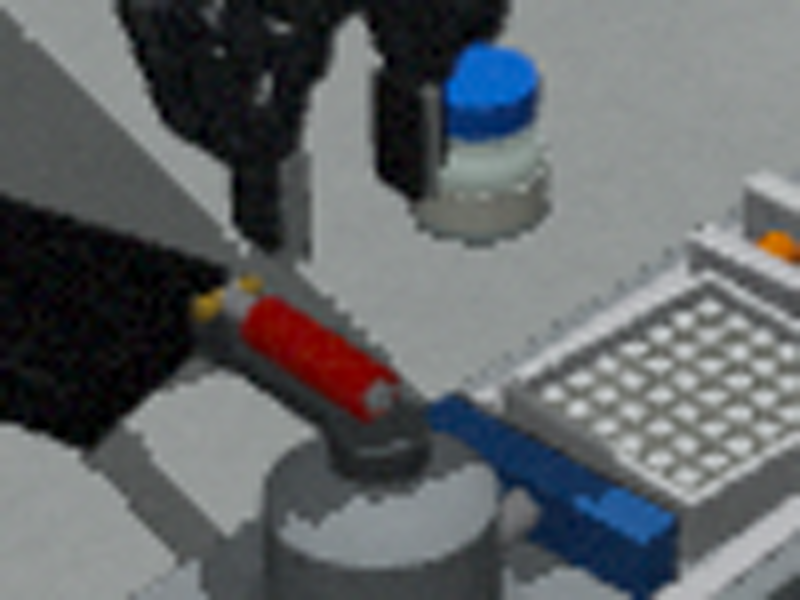

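c3: fingers straddle above the handle; the hinge at (208.5,177) and handle end at (227,189) match the predicted projections within about 1 px. Descending and closing.

Request:
arm_command(
  deltas=[
    [[0,0,0.4],[0,0,0],0.5],
    [[0,0,0.4],[0,0,0],0.5],
    [[0,0,0.4],[0,0,0],0.5],
    [[0,0,0.2],[0,0,0],0.5],
    [[0,0,0],[0,0,0],0.5],
    [[0,0,0],[0,0,0],0.5],
  ],
)

```text
time: 3.9
tool_pos: [559.5, -44.1, 114.1]
orientation: [-0.016, 1.0, 0.0, -0.001]
wrist_force: [0.7, -0.2, 0.7]
width: 42.4
grip_force: 0.0
```

Request:
arm_command(
  deltas=[
    [[0,0,0],[0,0,0],0.35],
    [[0,0,0],[0,0,0],0.3],
    [[0,0,0],[0,0,0],0.25],
    [[0,0,0],[0,0,0],0.2],
    [[0,0,0],[0,0,0],0.15],
    [[0,0,0],[0,0,0],0.1],
    [[0,0,0],[0,0,0],0.1],
    [[0,0,0],[0,0,0],0.1],
  ],
  squeeze=20,
)

```text
time: 4.57
tool_pos: [560.4, -44.1, 115.5]
orientation: [-0.016, 1.0, -0.0, 0.0]
wrist_force: [-0.8, -0.1, -0.9]
width: 8.6
grip_force: 0.0
```

```bash
python3 - <<'E'
from h import *
g=get_image("scene");crop(g,(180,140,280,215),"c4.png",8)
r=red(g);print(r[:2])
E
```

```text
(((218.84613037109375, 183.7307586669922), (18.85980796813965, 6.37905216217041), 33.6900634765625), 76)
```

View pics/c4.png

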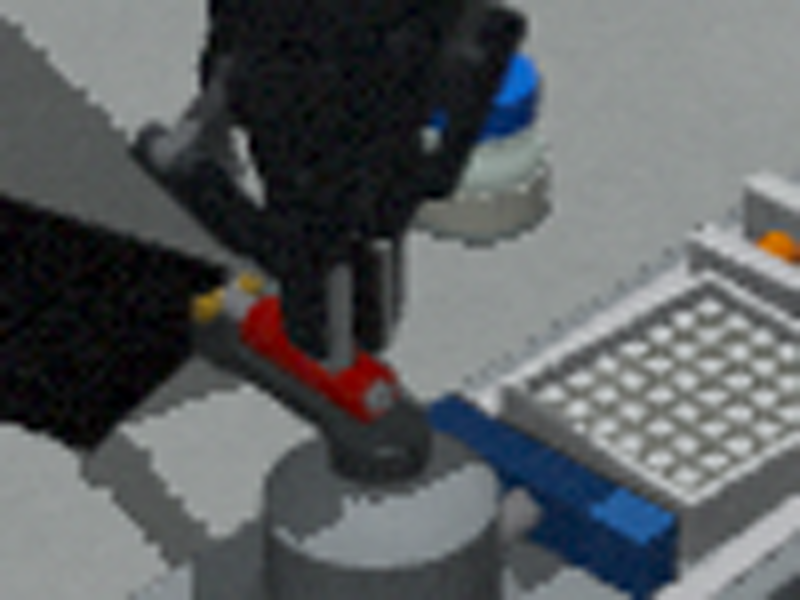

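c4: the handle has not moved. The fingertips end near (223,185.5) and (228,184), about on top of the sleeve, so they look higher than I assumed. Checking tip height against the state by projection.

```bash
python3 - <<'E'
from h import *
g=get_image("scene");p=state()["tool_pos"];print(p)
for dz in(0,-8,-17):
    for dx,dy in((0,0),(11,-4),(11,4),(-11,-4)): print(dz,dx,dy,np.round(proj(g,p+[dx,dy,dz]),1))
i=cv2.imread("pics/scene0.png")[20:60,280:345].mean(2)
print((i<40).any(1).nonzero()[0].max()+20, [((i<40)[r].nonzero()[0]+280).tolist()[::3] for r in (18,20,22,24)])
print(np.round([proj(g,np.array([211.5,641,223])+[a*.313,a*.95,z]) for a in(-42,42) for z in (0,-4,-17)],1))
E
```

```text
[560.3452095  -44.15093061 115.37478515]
0 0 0 [222.4 185.4]
0 11 -4 [224.1 188.1]
0 11 4 [226.7 186.8]
0 -11 -4 [218.2 184. ]
-8 0 0 [222.5 188.1]
-8 11 -4 [224.2 190.8]
-8 11 4 [226.8 189.5]
-8 -11 -4 [218.4 186.7]
-17 0 0 [222.6 191.1]
-17 11 -4 [224.2 193.8]
-17 11 4 [226.8 192.5]
-17 -11 -4 [218.5 189.7]
59 [[280, 283, 286, 289, 293, 296, 302, 306, 310, 313, 317, 322, 325, 328, 331, 334, 338], [281, 284, 287, 293, 296, 301, 304, 307, 310, 313, 316, 319, 324, 328, 331, 334, 337], [280, 283, 288, 291, 294, 299, 302, 305, 308, 311, 315, 319, 323, 329, 332, 336, 339], [280, 283, 286, 289, 292, 295, 301, 304, 308, 312, 315, 320, 323, 326, 329, 332, 335, 338]]
[[297.   48.9]
 [296.9  50. ]
 [296.6  53.6]
 [316.8  46.4]
 [316.7  47.5]
 [316.3  51. ]]
```

```bash
python3 - <<'E'
from h import *
t=get_image("top");crop(t,(240,170,340,245),"c5.png",8)
p=state()["tool_pos"]
for dz in(123-115,0,54,150): print(dz,np.round(proj(t,p+[0,0,dz]),1))
E
```

```text
8 [297.4 209.7]
0 [297. 210.]
54 [299.5 208.1]
150 [304.8 204.3]
```

View pics/c5.png

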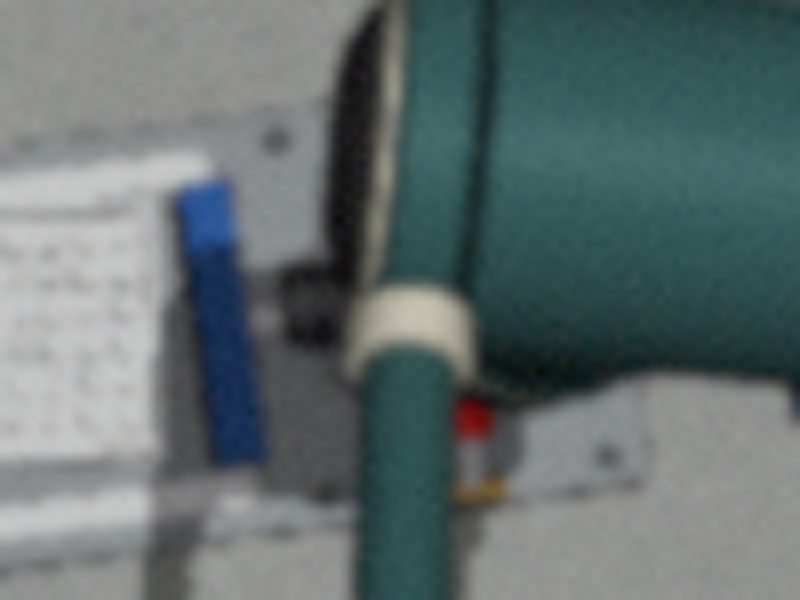

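c5: the arm hides most of the crank, and the visible finger knuckle at (279,208) agrees with the TCP in x/y, so the mismatch is in height. I'll open, go lower in guarded steps and close again.

Request:
arm_command(
  deltas=[
    [[0,0,0],[0,0,0],0.45],
    [[0,0,0],[0,0,0],0.45],
    [[0,0,0],[0,0,0],0.45],
    [[0,0,0],[0,0,0],0.45],
    [[0,0,0.2],[0,0,0],0.45],
    [[0,0,0.2],[0,0,0],0.45],
    [[0,0,0],[0,0,0],0.45],
  ],
)

```text
time: 5.3
tool_pos: [559.1, -44.0, 101.5]
orientation: [-0.016, 1.0, 0.0, -0.001]
wrist_force: [-0.2, -0.1, -0.3]
width: 38.4
grip_force: 0.0
```

Request:
arm_command(
  deltas=[
    [[0,0,0.1],[0,0,0],0.4],
    [[0,0,0],[0,0,0],0.3],
    [[0,0,0],[0,0,0],0.25],
    [[0,0,0],[0,0,0],0.2],
    [[0,0,0],[0,0,0],0.18],
    [[0,0,0],[0,0,0],0.18],
    [[0,0,0],[0,0,0],0.18],
  ],
)

```text
time: 5.88
tool_pos: [560.3, -44.5, 100.4]
orientation: [-0.016, 1.0, -0.0, -0.0]
wrist_force: [-0.1, -2.3, -1.0]
width: 17.0
grip_force: 20.5
```

Request:
arm_command(
  deltas=[
    [[0.007,0,-0.16],[0,0,0],0.1],
    [[0.021,0,-0.159],[0,0,0],0.1],
    [[0.035,0,-0.156],[0,0,0],0.1],
    [[0.048,0,-0.153],[0,0,0],0.1],
    [[0.061,0,-0.148],[0,0,0],0.1],
    [[0.074,0,-0.142],[0,0,0],0.1],
    [[0,0,0],[0,0,0],0.1],
  ],
)

```text
time: 6.47
tool_pos: [551.8, -44.5, 128.5]
orientation: [-0.016, 1.0, -0.0, -0.001]
wrist_force: [-4.3, -4.3, -3.0]
width: 16.5
grip_force: 20.2
```

```bash
python3 - <<'E'
from h import *
g=get_image("scene");crop(g,(180,140,280,215),"c6.png",8)
print(red(g)[:2],state()["wrist_force"],state()["torque"])
E
```

```text
(((222.3000030517578, 176.09999084472656), (3.7947328090667725, 6.957010269165039), 18.434947967529297), 19) [-4.25489056 -3.44041179 -3.02388725] [-0.70862388  0.67236382 -0.03489123]
```

View pics/c6.png

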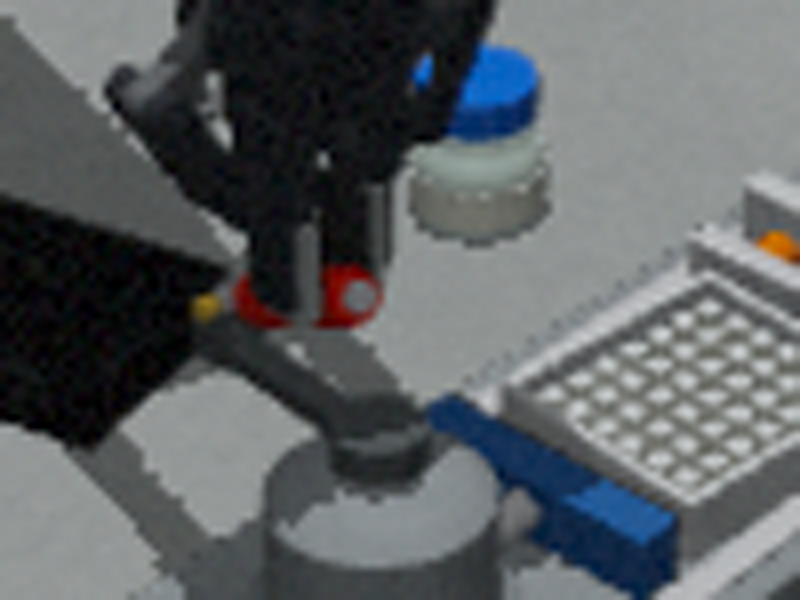

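c6: the handle is up about 30° and held near the fingertips, with the arm still pointing the same way, so the crank hasn't turned. Continuing the arc with a small lateral correction.

Request:
arm_command(
  deltas=[
    [[0.12,-0.02,-0.135],[0,0,0],0.1],
    [[0.12,-0.02,-0.127],[0,0,0],0.1],
    [[0.108,-0.01,-0.118],[0,0,0],0.1],
    [[0.118,0,-0.108],[0,0,0],0.1],
    [[0,0,0],[0,0,0],0.1],
  ],
)

```text
time: 6.93
tool_pos: [539.0, -45.6, 143.9]
orientation: [-0.016, 1.0, 0.001, 0.001]
wrist_force: [-2.0, 2.8, -0.7]
width: 16.4
grip_force: 20.1
```

Request:
arm_command(
  deltas=[
    [[0.127,0.015,-0.097],[0,0,0],0.1],
    [[0.135,0,-0.086],[0,0,0],0.1],
    [[0.142,0,-0.074],[0,0,0],0.1],
    [[0.148,0,-0.061],[0,0,0],0.1],
    [[0,0,0],[0,0,0],0.1],
  ],
)

```text
time: 7.35
tool_pos: [522.4, -46.1, 153.1]
orientation: [-0.016, 1.0, 0.0, 0.001]
wrist_force: [0.1, 3.9, -0.0]
width: 15.3
grip_force: 19.7
```

Request:
arm_command(
  deltas=[
    [[0.153,0.02,-0.048],[0,0,0],0.1],
    [[0.156,0.01,-0.035],[0,0,0],0.1],
    [[0.159,0,-0.021],[0,0,0],0.1],
    [[0,0,0],[0,0,0],0.1],
    [[0,0,0],[0,0,0],0.1],
  ],
)

```text
time: 7.77
tool_pos: [507.6, -46.4, 155.1]
orientation: [-0.016, 1.0, -0.0, -0.001]
wrist_force: [-0.1, -0.4, 0.9]
width: 8.6
grip_force: 0.0
```

Request:
arm_command(
  deltas=[
    [[0,0,-0.4],[0,0,0],0.1],
    [[0,0,-0.8],[0,0,0],0.1],
    [[0,0,-0.8],[0,0,0],0.1],
    [[0,0,-0.8],[0,0,0],0.3],
    [[0,0,0],[0,0,0],0.5],
  ],
)

```text
time: 8.18
tool_pos: [511.9, -46.6, 246.0]
orientation: [-0.016, 1.0, -0.001, 0.005]
wrist_force: [1.2, -0.0, 0.7]
width: 31.9
grip_force: 0.0
```

```bash
cat >> h.py <<'E'
def fold(g, H=np.array([505.,-45,114]),az=np.array([1,.03,0])):
    """sleeve pixel extent along its principal axis; angle predicted for comparisons"""
    r=red(g);P=r[2];c=P.mean(0);d=np.linalg.svd(P-c)[2][0];q=(P-c)@d
    print("n",len(P),"c",c.round(1),"ends",(c+d*q.min()).round(1),(c+d*q.max()).round(1),"w",(((P-c)@[-d[1],d[0]]).ptp() if hasattr(P,'ptp') else np.ptp((P-c)@[-d[1],d[0]])).round(1))
E
python3 - <<'E'
from h import *
g=get_image("scene");fold(g)
t=get_image("top")
try: fold(t)
except Exception as e: print(e)
for a in (50,60,70,80,90):
    th=np.radians(a); u=np.array([np.cos(th),.03*np.cos(th),np.sin(th)]);H=np.array([505,-45,114]); print(a,[np.round(proj(g,H+u*r),1) for r in(16,43,70)])
crop(g,(180,140,280,215),"c7.png",8)
E
```

```text
n 90 c [211.4 167.2] ends [214.4 159.9] [208.4 174.7] w 6.3
attempt to get argmax of an empty sequence
50 [array([210.4, 173.7]), array([214.7, 169.5]), array([219.2, 165.1])]
60 [array([209.8, 172.7]), array([213. , 166.9]), array([216.3, 160.9])]
70 [array([209.1, 171.9]), array([211.1, 164.7]), array([213.2, 157.1])]
80 [array([208.4, 171.2]), array([209.1, 162.8]), array([209.9, 154. ])]
90 [array([207.7, 170.6]), array([207.1, 161.3]), array([206.6, 151.7])]
```

Request:
arm_command(
  deltas=[
    [[-0.8,0.03,0],[0,0,0],0],
    [[-0.8,0.03,0],[0,0,0],0],
    [[-0.4,0,0],[0,0,0],0],
    [[0,0,0.6],[0,0,0],0],
    [[0,0,0.9],[0,0,0],0],
    [[0,0,0.9],[0,0,0],0],
    [[0,0,0.9],[0,0,0],0],
    [[0,0,0.5],[0,0,0],0],
    [[0,0,0],[0,0,0],0],
    [[0,0,0],[0,0,0],0],
  ],
)

```text
time: 9.12
tool_pos: [566.6, -42.1, 123.4]
orientation: [-0.016, 1.0, 0.0, -0.002]
wrist_force: [-0.3, 0.6, 1.5]
width: -0.3
grip_force: 0.0
```

Request:
arm_command(
  deltas=[
    [[0.25,0,0],[0,0,0],0],
    [[0.25,0,0],[0,0,0],0],
    [[0.2,0,0],[0,0,0],0],
    [[0.2,0,0],[0,0,0],0],
    [[0.1,0,0],[0,0,0],0],
    [[0,0,0],[0,0,0],0],
  ],
)

```text
time: 9.62
tool_pos: [540.3, -43.9, 128.6]
orientation: [-0.016, 1.0, -0.001, 0.003]
wrist_force: [2.8, -1.4, 3.4]
width: 0.1
grip_force: 0.0
```

Request:
arm_command(
  deltas=[
    [[0.12,0,0],[0,0,0],0],
    [[0.12,0,0],[0,0,0],0],
    [[0.1,0,0],[0,0,0],0],
    [[0,0,0],[0,0,0],0],
  ],
)

```text
time: 9.95
tool_pos: [527.0, -43.5, 124.7]
orientation: [-0.016, 1.0, 0.0, -0.001]
wrist_force: [2.0, -0.9, -1.2]
width: 0.1
grip_force: 0.0
```

```bash
python3 - <<'E'
from h import *
g=get_image("scene");fold(g); s=state();print(s["wrist_force"],s["tool_pos"])
E
```

```text
n 22 c [205.5 168.2] ends [204.6 162.9] [206.2 172.1] w 2.3
[ 1.2180047  -1.10788237 -0.13078932] [527.07574271 -43.45291315 124.55196924]
```

Request:
arm_command(
  deltas=[
    [[0.06,0,0],[0,0,0],0],
    [[0.05,0,0],[0,0,0],0],
    [[0,0,0],[0,0,0],0],
  ],
)

```text
time: 10.25
tool_pos: [526.1, -44.0, 125.3]
orientation: [-0.016, 1.0, -0.0, 0.001]
wrist_force: [5.6, -2.2, -1.1]
width: 0.3
grip_force: 0.0
```

Request:
arm_command(
  deltas=[
    [[0.04,0,0],[0,0,0],0],
    [[0.03,0,0],[0,0,0],0],
    [[0,0,0],[0,0,0],0],
  ],
)

```text
time: 10.5
tool_pos: [525.7, -44.4, 126.0]
orientation: [-0.016, 1.0, -0.001, 0.003]
wrist_force: [8.6, -3.0, -1.8]
width: -0.3
grip_force: 0.0
```

Request:
arm_command(
  deltas=[
    [[0.05,0,0],[0,0,0],0],
    [[0.04,0,0],[0,0,0],0],
    [[0,0,0],[0,0,0],0],
  ],
)

```text
time: 10.75
tool_pos: [525.2, -44.7, 126.8]
orientation: [-0.016, 1.0, -0.001, 0.005]
wrist_force: [14.4, -3.3, -2.8]
width: -0.1
grip_force: 0.1
```

Request:
arm_command(
  deltas=[
    [[-0.3,0,0],[0,0,0],0],
    [[-0.5,0,0],[0,0,0],0],
    [[-0.5,0,-0.5],[0,0,0],0.2],
    [[0,0,-0.9],[0,0,0],0.5],
    [[0,0,-0.9],[0,0,0],0.5],
    [[0,0,-0.9],[0,0,0],0.5],
    [[0,0,-0.9],[0,0,0],0.5],
    [[0,0,0],[0,0,0],0.5],
  ],
)

```text
time: 11.42
tool_pos: [561.6, -42.5, 254.1]
orientation: [-0.016, 1.0, -0.0, 0.004]
wrist_force: [0.8, -0.9, 1.8]
width: 42.6
grip_force: 0.0
```

```bash
python3 - <<'E'
from h import *
g=get_image("scene");fold(g); s=state();print(s["wrist_force"],s["tool_pos"])
crop(g,(180,140,280,215),"c8.png",8)
E
```

```text
n 119 c [206.9 162.9] ends [206.1 152.8] [207.6 172.2] w 6.4
[0.74964145 0.78511435 0.86093023] [560.52804205 -42.4337229  251.47169976]
```

View pics/c8.png

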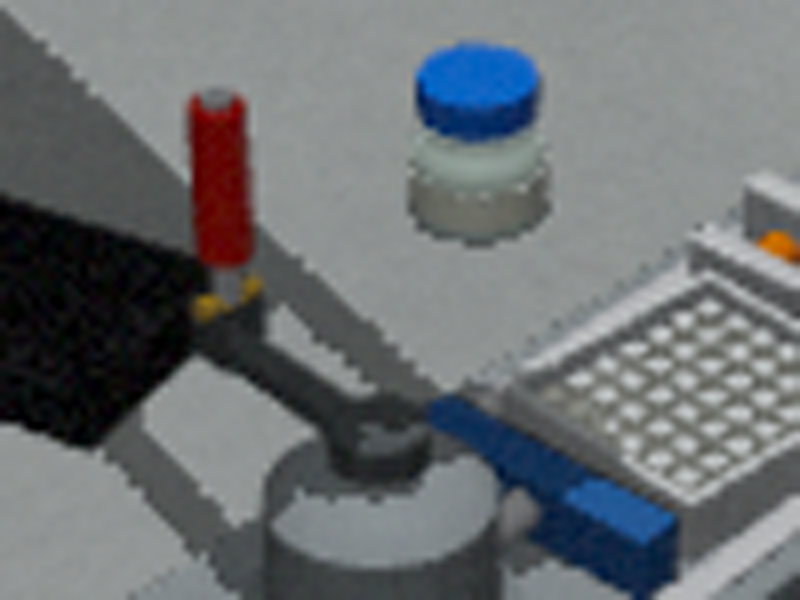

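c8: the red handle stands vertical from (207,172) to (206,153), as predicted for 90°, and the arm has not turned. Gripping it from above.

Request:
arm_command(
  deltas=[
    [[0.6,-0.02,0],[0,0,0],0.5],
    [[0.65,-0.02,0],[0,0,0],0.5],
    [[0.6,-0.02,0],[0,0,0],0.5],
    [[0,0,0.5],[0,0,0],0.5],
    [[0,0,0.8],[0,0,0],0.5],
    [[0,0,0.8],[0,0,0],0.5],
    [[0,0,0.7],[0,0,0],0.5],
    [[0,0,0.7],[0,0,0],0.5],
    [[0,0,0.5],[0,0,0],0.5],
    [[0,0,0],[0,0,0],0.5],
    [[0,0,0],[0,0,0],0.5],
  ],
)

```text
time: 12.38
tool_pos: [501.2, -45.7, 125.8]
orientation: [-0.016, 1.0, 0.001, -0.003]
wrist_force: [0.1, -0.5, -0.1]
width: 42.4
grip_force: 0.0
```

Request:
arm_command(
  deltas=[
    [[0,0,0],[0,0,0],0.4],
    [[0,0,0],[0,0,0],0.35],
    [[0,0,0],[0,0,0],0.3],
    [[0,0,0],[0,0,0],0.26],
    [[0,0,0],[0,0,0],0.23],
    [[0,0,0],[0,0,0],0.23],
  ],
)

```text
time: 12.88
tool_pos: [504.0, -46.2, 128.8]
orientation: [-0.016, 1.0, -0.0, 0.0]
wrist_force: [-0.2, -0.0, 0.5]
width: 19.4
grip_force: 0.0
```

Request:
arm_command(
  deltas=[
    [[-0.0015,0.0815,0],[0,0,2],0.22],
    [[-0.0015,0.0815,0],[0,0,2],0.22],
    [[-0.008,0.2034,0],[0,0,5],0.22],
    [[-0.008,0.2034,0],[0,0,5],0.22],
    [[-0.008,0.2034,0],[0,0,5],0.22],
    [[0,0,0],[0,0,0],0.22],
    [[0,0,0],[0,0,0],0.22],
  ],
)

```text
time: 13.47
tool_pos: [506.7, -23.9, 128.7]
orientation: [0.148, 0.989, -0.001, 0.0]
wrist_force: [-2.0, -3.6, 2.6]
width: 18.8
grip_force: 2.2
```

```bash
cat >> h.py <<'E'
def load(A=np.array([575.,-43])):
    s=state(); q=s["orientation"]; from scipy.spatial.transform import Rotation as R
    M=R.from_quat(q).as_matrix(); f=M.T@s["wrist_force"]; p=s["tool_pos"][:2]-A
    print("t",round(s["time"],2),"rad",np.hypot(*p).round(1),"turn",np.degrees(np.arctan2(p[0]*-3-p[1]*-70.5,p@[-70.5,-3])).round(1),"yaw",np.degrees(np.arctan2(M[1,1],M[0,1])).round(1),"Ftool",f.round(1),"pos",s["tool_pos"].round(1),s["width"].round(1),"tau",np.round(s["torque"],2))
E
python3 -c "
from h import *
load();fold(get_image('scene'))
g=get_image('scene')
"
```

```text
Traceback (most recent call last):
  File "h.py", line 28, in load
    print("t",round(s["time"],2),"rad",np.hypot(*p).round(1),"turn",np.degrees(np.arctan2(p[0]*-3-p[1]*-70.5,p@[-70.5,-3])).round(1),"yaw",np.degrees(np.arctan2(M[1,1],M[0,1])).round(1),"Ftool",f.round(1),"pos",s["tool_pos"].round(1),s["width"].round(1),"tau",np.round(s["torque"],2))
                                                                                                                                                                                                                                          ^^^^^^^^^^^^^^^^
AttributeError: 'float' object has no attribute 'round'
```

```bash
sed -i 's/s\["width"\].round(1)/round(float(s["width"]),1)/' h.py; python3 -c "
from h import *
load();fold(get_image('scene'))
g=get_image('scene');p=state()['tool_pos']
print([np.round(proj(g,[p[0],p[1],z]),1) for z in (130,184)])
"
```

```text
t 13.47 rad 70.9 turn 18.1 yaw 73.0 Ftool [ 0.9 -4.  -2.6] pos [506.7 -23.9 128.7] 18.8 tau [-0.64  0.27 -0.02]
n 97 c [215.1 159.9] ends [214.8 150.1] [215.4 170. ] w 5.6
[array([215. , 167.8]), array([214.1, 148.9])]
```

Request:
arm_command(
  deltas=[
    [[-0.008,0.2034,0],[0,0,5],0.22],
    [[-0.008,0.2034,0],[0,0,5],0.22],
    [[-0.008,0.2034,0],[0,0,5],0.22],
    [[-0.008,0.2034,0],[0,0,5],0.22],
    [[-0.008,0.2034,0],[0,0,5],0.22],
    [[-0.008,0.2034,0],[0,0,5],0.22],
    [[-0.0015,0.0815,0],[0,0,2],0.22],
    [[-0.0015,0.0815,0],[0,0,2],0.22],
  ],
)

```text
time: 14.23
tool_pos: [528.1, 10.2, 128.3]
orientation: [0.432, 0.902, -0.001, -0.001]
wrist_force: [-6.2, -5.3, 6.3]
width: 18.6
grip_force: 3.9
```

```bash
python3 -c "
from h import *
load();g=get_image('scene');fold(g);p=state()['tool_pos']
print([np.round(proj(g,[p[0],p[1],z]),1) for z in (130,184)])
"
```

```text
t 14.23 rad 70.9 turn 51.0 yaw 38.8 Ftool [-0.2 -8.2 -6.2] pos [528.1  10.2 128.3] 18.6 tau [-0.89  0.99  0.  ]
n 115 c [230.5 158.7] ends [230.2 148.9] [230.7 168.1] w 6.0
[array([231.3, 166.5]), array([231. , 147.6])]
```

Request:
arm_command(
  deltas=[
    [[-0.0015,0.0815,0],[0,0,2],0.22],
    [[-0.0015,0.0815,0],[0,0,2],0.22],
    [[-0.0015,0.0815,0],[0,0,2],0.22],
  ],
)

```text
time: 14.53
tool_pos: [533.5, 14.6, 128.1]
orientation: [0.479, 0.878, -0.001, -0.002]
wrist_force: [-6.3, -3.6, 6.6]
width: 18.8
grip_force: 3.9
```

```bash
python3 -c "
from h import *
load()
g=get_image('scene');crop(g,(215,140,315,215),'c9.png',8)"
```

```text
t 14.53 rad 71.0 turn 56.6 yaw 32.8 Ftool [ 0.3 -7.2 -6.6] pos [533.5  14.6 128.1] 18.8 tau [-0.67  1.07 -0.01]
```

View pics/c9.png

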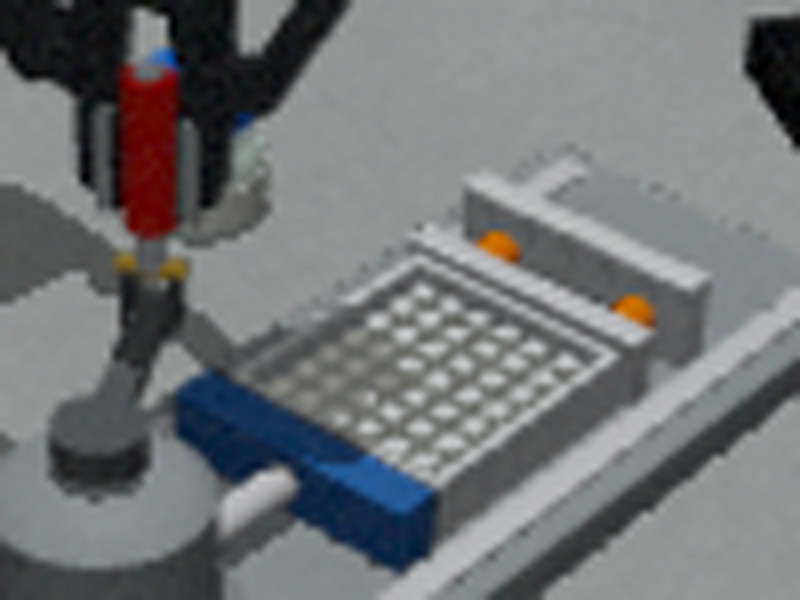

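c9: the handle stands upright between the pads, the jaw is on the pallet, and only a few mm remain at the stop. I'll go in small steps and watch the tangential force.

Request:
arm_command(
  deltas=[
    [[-0.0015,0.0815,0],[0,0,2],0.22],
    [[-0.0015,0.0815,0],[0,0,2],0.22],
  ],
)

```text
time: 14.75
tool_pos: [537.4, 17.1, 128.0]
orientation: [0.509, 0.861, -0.001, -0.002]
wrist_force: [-7.0, -3.9, 6.3]
width: 19.1
grip_force: 3.9
```

```bash
python3 -c "
from h import *
load()"
```

```text
t 14.75 rad 70.9 turn 60.4 yaw 28.8 Ftool [-0.  -8.  -6.3] pos [537.4  17.1 128. ] 19.1 tau [-0.55  1.11 -0.01]
```

Request:
arm_command(
  deltas=[
    [[-0.0015,0.0815,0],[0,0,2],0.22],
    [[-0.0015,0.0815,0],[0,0,2],0.22],
  ],
)

```text
time: 14.92
tool_pos: [541.7, 19.6, 127.9]
orientation: [0.539, 0.842, -0.001, -0.002]
wrist_force: [-7.4, -3.0, 7.2]
width: 18.6
grip_force: 3.9
```

```bash
python3 -c "
from h import *
load()"
```

```text
t 14.92 rad 70.9 turn 64.4 yaw 24.8 Ftool [ 0.4 -8.  -7.2] pos [541.7  19.6 127.9] 18.6 tau [-0.46  1.15 -0.04]
```

Request:
arm_command(
  deltas=[
    [[-0.0015,0.0815,0],[0,0,2],0.22],
    [[-0.0015,0.0815,0],[0,0,2],0.22],
  ],
)

```text
time: 15.08
tool_pos: [546.0, 21.6, 127.9]
orientation: [0.568, 0.823, -0.001, -0.002]
wrist_force: [-6.6, -2.8, 7.1]
width: 19.3
grip_force: 4.3
```

```bash
python3 -c "
from h import *
load()"
```

```text
t 15.08 rad 70.8 turn 68.3 yaw 20.8 Ftool [-0.2 -7.2 -7.1] pos [546.   21.6 127.9] 19.3 tau [-0.43  1.38  0.03]
```

Request:
arm_command(
  deltas=[
    [[-0.0015,0.0815,0],[0,0,2],0.22],
    [[-0.0015,0.0815,0],[0,0,2],0.22],
  ],
)

```text
time: 15.25
tool_pos: [550.1, 23.2, 127.9]
orientation: [0.596, 0.803, -0.002, -0.003]
wrist_force: [-10.0, -1.6, 8.4]
width: 18.9
grip_force: 5.2
```

```bash
python3 -c "
from h import *
load()"
```

```text
t 15.25 rad 70.8 turn 71.8 yaw 16.8 Ftool [  1.4 -10.1  -8.3] pos [550.1  23.2 127.9] 18.9 tau [-0.43  1.66  0.03]
```

Request:
arm_command(
  deltas=[
    [[-0.0015,0.0815,0],[0,0,2],0.22],
    [[-0.0015,0.0815,0],[0,0,2],0.22],
  ],
)

```text
time: 15.42
tool_pos: [554.2, 24.5, 127.9]
orientation: [0.624, 0.782, -0.002, -0.003]
wrist_force: [-10.5, -1.8, 9.9]
width: 18.7
grip_force: 6.0
```

```bash
python3 -c "
from h import *
load()"
```

```text
t 15.42 rad 70.7 turn 75.3 yaw 12.8 Ftool [  0.5 -10.7  -9.8] pos [554.2  24.5 127.9] 18.7 tau [-0.37  1.91 -0.02]
```

The load started at about 65.7°. At 75.3° that is about 0.167 rad past contact, and the force and moment rise also suggest roughly 16 N. Letting go.

Request:
arm_command(
  deltas=[
    [[0,-0.03,0],[0,0,0],0.3],
    [[0,0,0],[0,0,0],0.4],
    [[0,0,0],[0,0,0],0.5],
    [[0,0,0],[0,0,0],0.5],
    [[0,0,-0.3],[0,0,0],0.5],
    [[0,0,-0.7],[0,0,0],0.5],
    [[0,0,-0.9],[0,0,0],0.5],
    [[0,0,-0.9],[0,0,0],0.5],
    [[0,0,-0.9],[0,0,0],0.5],
    [[0.9,0,-0.5],[0,0,0],0.5],
    [[0.9,0,0],[0,0,0],0.5],
    [[0.9,0,0],[0,0,0],0.5],
  ],
)

```text
time: 16.42
tool_pos: [540.3, 104.0, 257.4]
orientation: [0.624, 0.781, 0.002, 0.002]
wrist_force: [-0.0, -0.3, -0.8]
width: 42.0
grip_force: 0.0
```

Request:
arm_command(
  deltas=[
    [[0.9,0,0],[0,0,0],0.5],
    [[0.9,0,0],[0,0,0],0.5],
    [[0.9,0,0],[0,0,0],0.5],
    [[0.9,0,0],[0,0,0],0.5],
    [[0,0,0],[0,0,0],0.5],
    [[0,0,0],[0,0,0],0.5],
  ],
)

```text
time: 16.92
tool_pos: [514.8, 209.8, 254.9]
orientation: [0.622, 0.783, 0.0, 0.0]
wrist_force: [0.7, -0.7, 0.8]
width: 42.5
grip_force: 0.0
```

```bash
python3 -c "
from h import *
load();g=get_image('scene');fold(g)
A=np.array([575,-43]);a=np.radians(182.4-75.3);p=A+70*np.array([np.cos(a),np.sin(a)]);print(p,[np.round(proj(g,[p[0],p[1],z]),1) for z in (130,184)])
crop(g,(210,120,340,217),'c10.png',6)"
```

```text
t 16.92 rad 259.8 turn 79.1 yaw 13.0 Ftool [-0.8  0.5 -0.8] pos [514.8 209.8 254.9] 42.5 tau [ 0.01 -0.   -0.  ]
n 117 c [241.5 160.6] ends [241.8 150.9] [241.3 170.1] w 6.0
[554.41717723  23.90551104] [array([242.3, 168.8]), array([242.3, 150. ])]
```

View pics/c10.png

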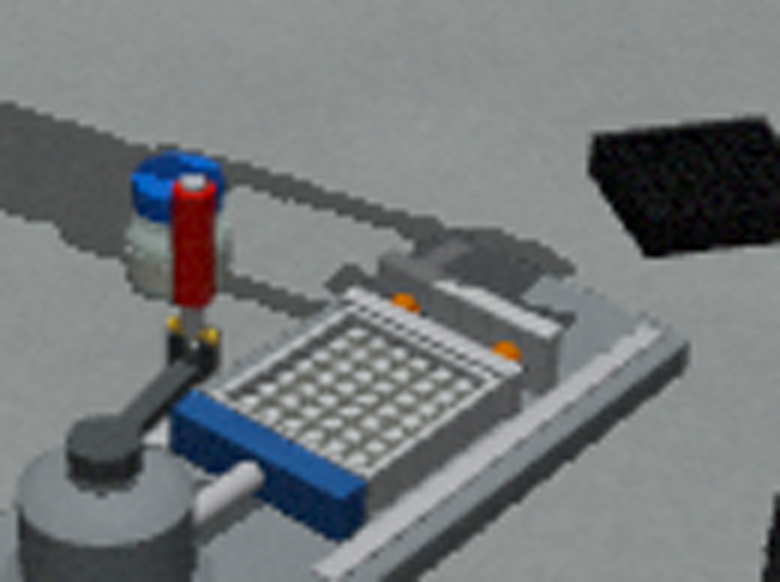

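c10: the handle is upright at (241.5,160.6), within about 1 px of the prediction. The pallet sits square between the jaw and the stop, and the robot is clear. Handing in.

```bash
python3 -c "
from cell import *
print(job_done())"
```

```text
the job is handed in; nothing more can be done
None
```

The job is handed in: I swung the handle upright first, then wound the crank about 75° clockwise, and the pallet looks square against the stop. The nip is roughly 16 N, estimated from wrist force and crank angle, not measured directly; the handle was left upright, the arm is clear, and I never touched the loupe, jar or tray.

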